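# Clamp a brass blank with the guarded knob

## Task

Stand the brass blank upright in the clamp, between the red pad and the dark far jaw, and let go of it. Then reach into the yellow guard and turn the black knob clockwise until the pad holds the blank snugly, with about 14 N: feel for the moment it meets resistance, turn about a quarter of a radian more, and never overtighten it. Do not press hard on the guard, and leave the other things on the bench where they are.

Things in the scene. Friction and masses are not known exactly. Their poses are not given: they have to be found in the camera images.
- clamp: grey clamp base fixed to the bench, 110 (x) x 250 (y) x 20 high, yaw up to 0.35 rad. Origin at its underside; y runs along it from knob to jaws, z up. Its top is the bed the blank stands on. The knob's axis is at y = -75; pad and far jaw are centred on x = 0, 25 high above the bed. The far jaw's face is somewhere at y = 60 to 71 (not measured; feel for it)
- pad_face (a point): middle of the front face of the red pad (40 wide, 25 high, facing the clamp's +y) while nothing presses on it, 12.5 above the bed; axes as the clamp's. It moves 10 mm to +y per radian of the knob. The pad is sprung: it starts to give at 4 N, then 1 mm for each 4 N more, 10 mm at most. It first pushes the blank along the bed (1 to 4 N) until that meets the far jaw
- blank_centre (a point): centre of the brass blank, 36 (its x) x 20 (its y) x 60 high (z), about 0.37 kg, standing upright on the bench. The 20 mm thickness goes between pad and far jaw: its x along the clamp's x, either way round
- knob (a joint): angle of the knob, rad, 0 to 3.4, growing clockwise seen from above; 0 to 0.3 at the start. Turning it takes about 0.28 N m, plus 0.01 N m per N of clamping force; it stays where it is left. The blank meets the far jaw at 1.0 to 2.1 rad; from there the force is 4 N plus 40 N per radian, so 14 N is 0.25 rad farther. Needs up to three grasps
- knob_grip (a point): on the knob's upright axis at the height to grip, 37 above the bed, 7 below the top of the grip bar. The bar is 42 long, 14 thick and 32 high; it lies along this point's x
- guard: fixed round yellow guard around the knob: a wall 84 inside, 96 outside, 60 high above the bed, so its rim is 16 above the top of the knob; origin on the bed at the centre. Fingers must be opened only a little (about 30 mm) before going in
- cutoffs: open aluminium tin of brass cut-offs, 110 x 80 x 30; origin under its centre. To be left alone
- keycup: white cup of hex keys, 72 across and 80 high (keys to 150); origin under its centre. To be left alone
- file_red: file with a red handle, 265 long, 24 high, lying along its x; origin on the bench where the handle meets the blade. To be left alone
- file_wood: file with a pale wooden handle, same sizes and origin as the red one. To be left alone
- screwtin: round white tin of screws, 92 across, 32 high; origin under its centre. To be left alone
- barstock: flat brass bar lying on the bench, 160 x 25 x 12, along its x; origin under its centre. To be left alone
- spanner: steel spanner lying on the bench, about 180 long; origin under its middle. To be left alone
Not all that is in view belongs to the job. Leave any pink look-alike of the part that bears blank_centre alone.

How it is judged:
By the outcome, as a careful person would: the job done as asked, in the order asked, and still so for the second after the job is handed in, with the robot touching nothing.
It also fails if it takes over 72 s, if anything falls off the work surface, if the arm or the gripper's body presses on something with over 40 N, if the wrist force passes 120 N, or if a joint passes its speed limit or range.

## Robot

A 7-joint arm with a two-finger parallel gripper is mounted at the origin on the work surface. World frame = base frame: x ahead of the robot, y to its left, z up, the work surface at z = 0. Lengths are in m, angles in rad, forces in N, time in s.
With the tool pointing down it reaches from about 0.425 to 0.875 m from the base axis. Payload 4.7 kg.
Tool frame: the origin (TCP) lies at the very end of the fingers, on their centre line; the grasp point (between the pads) lies 19 mm behind it; z points along the fingers, y is the line along which they close (so a half turn about z gives the same grasp; the last joint's range is limited). The gripper opens to 87 mm and grips with 3 to 60 N. Pads are 19 mm wide; open, the fingers measure 117 mm over their backs; the gripper's body (75 mm by 190 mm) begins 51 mm behind the grasp point.
Start: joints at [-1.331, 0.321, -0.07, 1.45, 0.023, 1.371, -0.057], TCP at [0.146, 0.634, 0.223] pointing down, gripper open.
Joint ranges: [-2.86, 2.86], [-0.3, 2.09], [-1.38, 1.24], [0.06, 2.45], [-1.56, 4.7], [0.09, 2.05], [-2.69, 2.69]. Speed limits (rad/s): [2.57, 2.57, 3.14, 3.14, 3.14, 3.14, 3.14].

## Interface

Orientations are given as a rotation vector (axis times angle).
In Python, from bench import ctrl, imaging, ticket gives the robot as it stands.
- The arm moves only by the tool jog_arm, never from a script. Its argument "rows" is text: rows parted by semicolons, each of 7 numbers parted by spaces: the shift along the tool's x, y, z in cm, then the turn, a rotation vector about the tool's x, y, z in rad, then the closure, from -1 (fully open) to 1 (shut), so that 0 is half open. A call has 1 to 5 rows; each row shifts and turns the commanded pose from where the row before left it, along the tool's axes as they then stand; what a row does not reach is not made up. A row lasts 1/8 s, in which the tool goes at most 62.5 mm and 10.7 degrees, less where a joint would pass 70% of its speed; a pose out of reach is approached as far as the arm can. A call with a gripper value outside its range is refused whole. The fingers move at their own pace and stop on an object; "force" is the grip in N (left out, the last holds). Time passes only in rows, so rows that do not move let the fingers close. It gives the time, the measured TCP pose, the force, the opening and the grip force at its end, in the units of the state.
- ctrl.get_state(): the state, without advancing time (a new reading comes with each control period).
- imaging.get_image(name): name is "scene" or "top"; returns a dict with "img" (480x640x3 uint8, blue, green, red), "vertical_fov" (degrees; the focal length in pixels is half the picture's height over the tangent of half this angle, whatever the lens; pixels are square), "cx", "cy" (the principal point, pixels), "origin" and "orientation" of the camera in the world. Camera axes: x right, y down, z forward; pixel columns grow to the right and rows downward; lengths in m; the calibration is good to about 2 mm. A picture is of the moment at which its call begins. There is no depth.
- ticket.close_job(): hands the job in; it is judged then, once.
The state is a dict: "time": time; "joint_positions": joint angles; "qd": joint speeds; "joint_torque": joint torques, N m; "position": TCP position; "tool_rot": TCP orientation; "ft_force": force on the tool from outside, world axes, zero at the start; "torque": the same for the moment, N m; "grip_width": opening from 0.0 (shut) to 1.0 (fully open); "grip_force": force on a finger pad.
Only numpy, scipy, OpenCV 4.12 (cv2) and the standard library are available. Lean on these libraries where they do the work, as an engineer would, in place of code of your own. Each camera call takes 0.05 s, during which the arm holds its last target. There are 200 camera calls.

## Working session

There is one attempt and no reset: what is moved stays moved. The work goes in short steps, Python scripts to look and compute and a tool call to move; the robot and the scene stay as the last step left them, time stands still between calls to the robot, and variables do not carry over. Pictures are saved under pics/ and viewed, at most 10 in all, crops included, and the job is handed in when it is done.

Besides the shell and the picture viewer there is one more tool, called in YAML: its name, and indented under it one key for each argument. jog_arm: Moves the arm, as the interface text tells. Its arguments: {"type":"object","properties":{"rows":{"type":"string"},"force":{"type":"number"}},"required":["rows"]}

```bash
mkdir -p pics; ls
python3 - <<'E'
from bench import ctrl, imaging
import cv2,pickle
s=ctrl.get_state(); print(s)
for n in("scene","top"):
    d=imaging.get_image(n); cv2.imwrite(f"pics/{n}0.png",d["img"]); pickle.dump(d,open(f"pics/{n}0.pkl","wb"))
    print(n,{k:v for k,v in d.items() if k!="img"})
E
```

```text
pics
{'time': 0.0, 'joint_positions': array([-1.33090169,  0.32181044, -0.07008421,  1.45169217,  0.02262942,
        1.37077237, -0.05693933]), 'qd': array([-0.00097525, -0.00023854, -0.00011968,  0.00099563, -0.00143241,
        0.00083848,  0.00186891]), 'joint_torque': array([-5.38827971e-04, -4.91289425e+01, -4.04417356e-01, -3.12528098e+01,
       -6.39041117e-02,  4.39449248e-02,  1.57322074e-04]), 'position': array([0.14545806, 0.63294823, 0.22146104]), 'tool_rot': array([-3.53919183e-01, -3.12150480e+00,  2.97414672e-03]), 'ft_force': array([0.15735203, 0.30636068, 0.14449338]), 'torque': array([0.08538028, 0.04232961, 0.00816164]), 'grip_force': 0.0, 'grip_width': 0.9964876512099144}
scene {'vertical_fov': 54.27638049643356, 'cx': 317.5764867282043, 'cy': 229.73583064466013, 'origin': array([1.17314542, 0.33247094, 1.13197644]), 'orientation': array([-1.41453076, -2.41786722,  0.63286217])}
top {'vertical_fov': 46.84488095270991, 'cx': 320.0598484556211, 'cy': 231.1684640999359, 'origin': array([0.52065195, 0.04975135, 1.49948613]), 'orientation': array([-2.19987432,  2.16346581, -0.07363337])}
```

View pics/scene0.png

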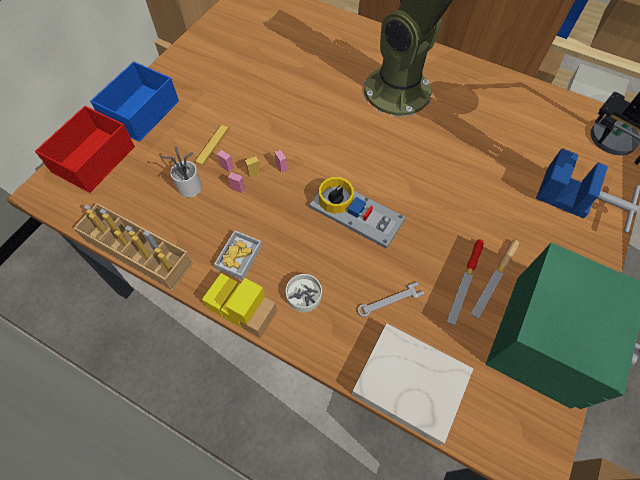

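View pics/top0.png

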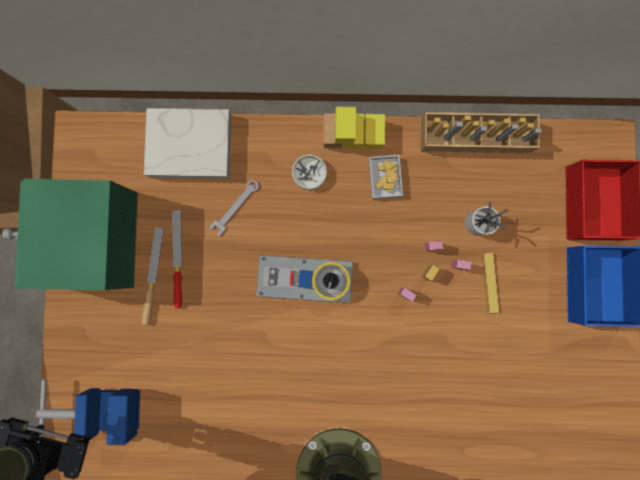

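Scene picture: the brass blank is at (252,166), between pink look-alikes. The clamp is around (357,213), with the guard at (336,195). In the top picture the blank is at (432,273), the clamp runs from (257,255) to (352,303), and the guard is at (331,281).

```bash
cat > h.py <<'E'
import numpy as np, cv2, pickle
from scipy.spatial.transform import Rotation as R
def ray(d,p):
    f=240/np.tan(np.radians(d["vertical_fov"]/2))
    v=np.array([(p[0]-d["cx"])/f,(p[1]-d["cy"])/f,1.])
    return np.array(d["origin"]),R.from_rotvec(d["orientation"]).apply(v)
def plane(d,p,z):
    o,v=ray(d,p); return o+v*(z-o[2])/v[2]
def two(d1,p1,d2,p2):
    o1,v1=ray(d1,p1);o2,v2=ray(d2,p2)
    t=np.linalg.lstsq(np.c_[v1,-v2],o2-o1,rcond=None)[0]
    a=o1+t[0]*v1;b=o2+t[1]*v2
    return (a+b)/2,np.linalg.norm(a-b)
def proj(d,P):
    f=240/np.tan(np.radians(d["vertical_fov"]/2))
    q=R.from_rotvec(d["orientation"]).inv().apply(np.array(P)-d["origin"])
    return q[...,:2]/q[...,2:]*f+[d["cx"],d["cy"]]
E
python3 - <<'E'
from h import *
s=pickle.load(open("pics/scene0.pkl","rb"));t=pickle.load(open("pics/top0.pkl","rb"))
c=lambda d,x,y,w,h,k:cv2.resize(d["img"][y:y+h,x:x+w],None,fx=k,fy=k,interpolation=cv2.INTER_CUBIC)
A=np.hstack([c(s,300,165,110,85,3.6),c(t,250,245,110,85,3.6)]);B=np.hstack([c(s,220,140,55,42,7.2),c(t,405,250,55,42,7.2)])
print(A.shape,B.shape);w=min(A.shape[1],B.shape[1]);cv2.imwrite("pics/z.png",np.vstack([A[:,:w],B[:,:w]])[:600,:800])
E
```

```text
(306, 792, 3) (302, 792, 3)
```

View pics/z.png

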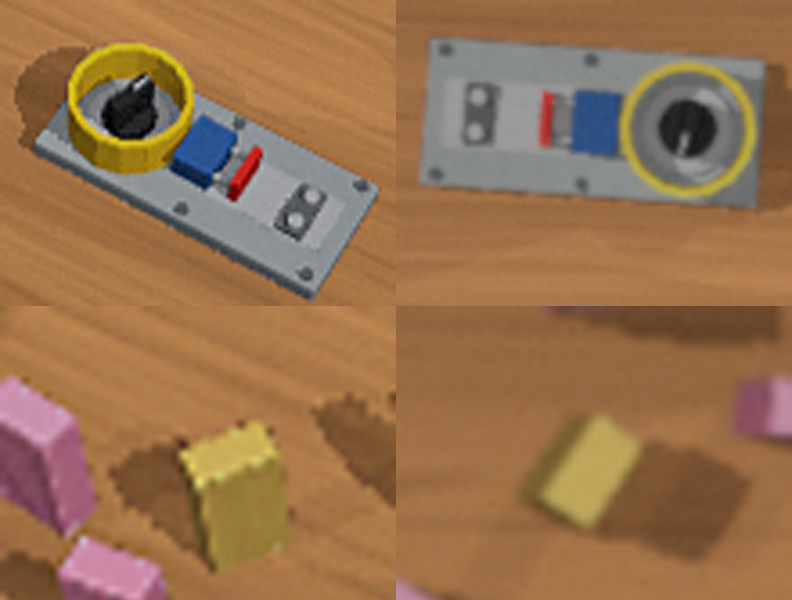

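The enlarged crops show the blank's bright top face, with crop corners (603,415), (640,443), (590,530) and (537,497) in the top view. They also show the clamp corners, the yellow rim, the red pad, the dark far jaw, and the black knob bar with a pale line.

Run:
```python
from h import *
np.set_printoptions(precision=4,suppress=True)
s=pickle.load(open("pics/scene0.pkl","rb"));t=pickle.load(open("pics/top0.pkl","rb"))
zt=lambda x,y:(250-.36+(x-396)/3.6,245-.36+y/3.6); zs=lambda x,y:(300-.36+x/3.6,165-.36+y/3.6)
bt=lambda x,y:(405-.43+(x-396)/7.2,250-.43+(y-306)/7.2); bs=lambda x,y:(220-.43+x/7.2,140-.43+(y-306)/7.2)
C=np.array([plane(t,zt(*p),.02)[:2] for p in[(430,38),(765,60),(757,208),(420,184)]])
print("clamp",C.mean(0),"sides",[np.linalg.norm(C[i]-C[i-1]) for i in range(4)])
y=(C[0]+C[3]-C[1]-C[2]);yaw=np.arctan2(-y[0],y[1]);print("yaw(y axis)",yaw)
C2=np.array([plane(s,zs(*p),.02)[:2] for p in[(378,187),(313,290),(37,142)]]);print("scene corners",C2,"top corners",C)
# yellow rim
hsv=cv2.cvtColor(t["img"],cv2.COLOR_BGR2HSV)
def mask(d,lo,hi,box):
    m=cv2.inRange(cv2.cvtColor(d["img"],cv2.COLOR_BGR2HSV),lo,hi);o=np.zeros_like(m);x,y,w,h=box;o[y:y+h,x:x+w]=m[y:y+h,x:x+w];return o
m=mask(t,(22,150,100),(35,255,255),(305,255,50,50));p=cv2.findNonZero(m);
(cx,cy),r=cv2.minEnclosingCircle(p);print("rim",plane(t,(cx,cy),.08),r*1.42/554)
m=mask(t,(0,150,80),(6,255,255),(280,260,30,35));q=cv2.findNonZero(m);print("red top px",q.min(0),q.max(0));
print("pad top face +y edge, -y edge",[plane(t,zt(*p),.045) for p in[(541,120),(552,120)]])
print("jaw face(-y side edge) top",plane(t,zt(495,115),.045),"other",plane(t,zt(464,115),.045))
B=np.array([plane(t,bt(*p),.06)[:2] for p in[(603,415),(640,443),(590,530),(537,497)]])
print("blank",B.mean(0),[np.linalg.norm(B[i]-B[i-1]) for i in range(4)]);l=B[2]-B[1]+B[3]-B[0];print("long dir ang",np.arctan2(l[1],l[0]))
D=np.array([plane(s,bs(*p),.06)[:2] for p in[(183,455),(265,424),(277,455),(196,490)]]);print("blank scene",D.mean(0),[np.linalg.norm(D[i]-D[i-1]) for i in range(4)]);l=D[1]-D[0]+D[2]-D[3];print(np.arctan2(l[1],l[0]))
# brass mask full blank lower bottom corners
# knob
m=cv2.inRange(t["img"],(0,0,0),(50,50,50))
print("knob bar ends scene z.064",[plane(s,zs(*p),.064) for p in[(148,78),(108,112)]],"top pointer",[plane(t,zt(*p),.064) for p in[(687,128),(685,150)]])
for d,n in((s,"s"),(t,"t")):
    x,y=(318,180) if n=="s" else (316,268)
    k=cv2.resize(d["img"][y:y+34,x:x+34],None,fx=11,fy=11,interpolation=cv2.INTER_CUBIC)
    k=np.clip(k.astype(int)*2.5,0,255).astype(np.uint8);cv2.imwrite(f"pics/k{n}.png",k)
cv2.imwrite("pics/k.png",np.hstack([cv2.imread("pics/ks.png"),cv2.imread("pics/kt.png")]))
```

```text
clamp [0.5012 0.0983] sides [np.float64(0.10787692651004435), np.float64(0.24891309764116953), np.float64(0.10907120126515156), np.float64(0.2491638317997683)]
yaw(y axis) -0.051148835332069605
scene corners [[ 0.4565  0.2245]
 [ 0.5633  0.2188]
 [ 0.5508 -0.0254]] top corners [[ 0.5615  0.2203]
 [ 0.5494 -0.0283]
 [ 0.4404 -0.0238]
 [ 0.4537  0.225 ]]
rim [0.4983 0.029  0.08  ] 0.04686273671229393
red top px [[290 271]] [[292 284]]
pad top face +y edge, -y edge [array([0.5026, 0.1352, 0.045 ]), array([0.5027, 0.1272, 0.045 ])]
jaw face(-y side edge) top [0.5056 0.1687 0.045 ] other [0.5053 0.1913 0.045 ]
blank [ 0.5231 -0.2329] [np.float64(0.03805044546981452), np.float64(0.016550960012020027), np.float64(0.036212512637975675), np.float64(0.02225157615777369)]
long dir ang 2.5461315943919813
blank scene [ 0.5263 -0.2322] [np.float64(0.018571603292473458), np.float64(0.03544305657559238), np.float64(0.01664897432943468), np.float64(0.03568718510311772)]
2.5732295803868546
knob bar ends scene z.064 [array([0.4823, 0.0341, 0.064 ]), array([0.5252, 0.0223, 0.064 ])] top pointer [array([0.4989, 0.0293, 0.064 ]), array([0.4831, 0.0305, 0.064 ])]
```

View pics/k.png

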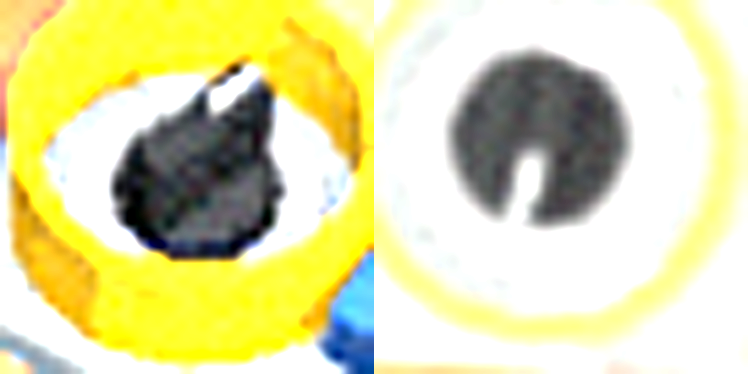

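The knob crop has its pale pointer running from (535,140) to (518,220), so the bar lies near world x at about -0.22 rad. The rim and clamp estimates of the knob axis differ by 5 mm, so I'll resolve that with both views.

Run:
```python
from h import *
np.set_printoptions(precision=4,suppress=True)
s=pickle.load(open("pics/scene0.pkl","rb"));t=pickle.load(open("pics/top0.pkl","rb"))
def mask(d,lo,hi,box):
    m=cv2.inRange(cv2.cvtColor(d["img"],cv2.COLOR_BGR2HSV),lo,hi);o=np.zeros_like(m);x,y,w,h=box;o[y:y+h,x:x+w]=m[y:y+h,x:x+w];return o
# rim: hull of yellow in top, ellipse
for d,b in((t,(305,255,50,50)),(s,(312,172,50,50))):
    m=mask(d,(20,120,60),(36,255,255),b);p=cv2.findNonZero(m)[:,0].astype(float)
    P=np.array([plane(d,q,.08)[:2] for q in p]); print("yellow ext z.08",P.min(0),P.max(0),(P.min(0)+P.max(0))/2)
    Q=np.array([plane(d,q,.02)[:2] for q in p]); print("   z.02",Q.min(0),Q.max(0))
# dark knob
for d,b in((t,(318,268,28,28)),(s,(325,178,25,28))):
    x,y,w,h=b;m=np.zeros((480,640),np.uint8);m[y:y+h,x:x+w]=(d["img"][y:y+h,x:x+w].max(2)<60)*255
    p=cv2.findNonZero(m)[:,0].astype(float);print("dark px ext",p.min(0),p.max(0))
    P=np.array([plane(d,q,.035)[:2] for q in p]);print("z.035",(P.min(0)+P.max(0))/2,np.ptp(P,0),P.mean(0))
zt=lambda x,y:(250-.36+(x-396)/3.6,245-.36+y/3.6); zs=lambda x,y:(300-.36+x/3.6,165-.36+y/3.6)
# two-view of base corners and red pad top corners; residual
for n,a,b in(("c+y+x",(430,38),(313,290)),("c+y-x",(420,184),(378,187)),("c-y+x",(765,60),(37,142))):
    print(n,two(t,zt(*a),s,zs(*b)))
# red pad
for d,b in((t,(280,260,30,35)),(s,(355,200,25,25))):
    m=mask(d,(0,120,60),(8,255,255),b);p=cv2.findNonZero(m);r=cv2.minAreaRect(p);print(r)
    for z in(.045,):print([plane(d,q,z)[:2] for q in cv2.boxPoints(r)])
```

```text
yellow ext z.08 [ 0.4538 -0.0179] [0.5455 0.0768] [0.4996 0.0294]
   z.02 [ 0.4509 -0.0207] [0.5466 0.0779]
yellow ext z.08 [ 0.4648 -0.0137] [0.581  0.0872] [0.5229 0.0368]
   z.02 [ 0.4244 -0.0334] [0.5472 0.0732]
dark px ext [323. 273.] [338. 287.]
z.035 [0.499  0.0288] [0.0368 0.0396] [0.4997 0.0285]
dark px ext [328. 186.] [343. 203.]
z.035 [0.494  0.0298] [0.0579 0.0421] [0.4989 0.0293]
c+y+x (array([0.5619, 0.2196, 0.0182]), np.float64(0.002020120463890953))
c+y-x (array([0.4538, 0.2248, 0.0162]), np.float64(0.0014262802330511104))
c-y+x (array([ 0.549 , -0.0276,  0.0161]), np.float64(0.002001965997575074))
((291.3353576660156, 277.4816589355469), (2.7607884407043457, 13.251785278320312), 6.34019136428833)
[array([0.4871, 0.1367]), array([0.5215, 0.1336]), array([0.5208, 0.1264]), array([0.4864, 0.1295])]
((367.5384521484375, 212.69229125976562), (3.882901191711426, 16.086305618286133), 33.6900634765625)
[array([0.5356, 0.127 ]), array([0.4848, 0.1291]), array([0.4868, 0.14  ]), array([0.5374, 0.1376])]
```

```bash
cat >> h.py <<'E'
def plan(wps,closure,pos=None,rot=None):
    """wps: list of (x,y,z,yaw of tool y, rows). Prints the rows; yaw None keeps."""
    from bench import ctrl
    st=ctrl.get_state();pos=np.array(st["position"]) if pos is None else pos
    cur=R.from_rotvec(st["tool_rot"])
    i=0
    for x,y,z,yaw,n in wps:
        ty=np.array([np.cos(yaw),np.sin(yaw),0]);tz=np.array([0,0,-1.])
        T=R.from_matrix(np.c_[np.cross(ty,tz),ty,tz]);D=(cur.inv()*T).as_rotvec()
        step=(np.array([x,y,z])-pos)/n
        for k in range(n):
            v=cur.inv().apply(step)*100; r=np.round(D/n,3)
            print(*np.round(v,2),*r,closure,end=";" if (i+1)%5 else "\n");i+=1
            cur=cur*R.from_rotvec(D/n)
        pos=np.array([x,y,z])
    print()
def st():
    from bench import ctrl
    s=ctrl.get_state();m=R.from_rotvec(s["tool_rot"]).as_matrix()
    print("t%.2f"%s["time"],"pos",np.round(s["position"],4),"yaw %.3f"%np.arctan2(m[1,1],m[0,1]),"z",np.round(m[:,2],3),"F",np.round(s["ft_force"],1),"T",np.round(s["torque"],3),"w %.1f gf %.1f"%(s["grip_width"]*87,s["grip_force"]),"q",np.round(s["joint_positions"],2))
E
python3 - <<'E'
from h import *
plan([(.5,.3,.2,.54,9),(.55,0,.2,0,6),(.5245,-.2325,.15,-.58,5)],.2)
E
```

```text
-4.67 -2.72 0.24 -0.0 0.0 0.089 0.2;-4.89 -2.3 0.24 -0.0 0.0 0.089 0.2;-5.08 -1.85 0.24 -0.0 0.0 0.089 0.2;-5.22 -1.39 0.24 -0.0 0.0 0.089 0.2;-5.33 -0.92 0.24 -0.0 0.0 0.089 0.2
-5.39 -0.44 0.24 -0.0 0.0 0.089 0.2;-5.4 0.05 0.24 -0.0 0.0 0.089 0.2;-5.38 0.53 0.24 -0.0 0.0 0.089 0.2;-5.31 1.01 0.24 -0.0 0.0 0.089 0.2;-4.72 -1.86 0.0 -0.0 0.0 0.09 0.2
-4.86 -1.42 0.0 -0.0 0.0 0.09 0.2;-4.97 -0.98 0.0 -0.0 0.0 0.09 0.2;-5.04 -0.53 0.0 -0.0 0.0 0.09 0.2;-5.07 -0.08 0.0 -0.0 0.0 0.09 0.2;-5.05 0.38 0.0 -0.0 0.0 0.09 0.2
-4.65 -0.51 1.0 0.0 -0.0 0.116 0.2;-4.68 0.03 1.0 0.0 -0.0 0.116 0.2;-4.64 0.57 1.0 0.0 -0.0 0.116 0.2;-4.55 1.11 1.0 0.0 -0.0 0.116 0.2;-4.39 1.62 1.0 0.0 -0.0 0.116 0.2
```

jog_arm:
  rows: "-4.7 -2.7 0.24 0 0 0.09 -0.4;-4.9 -2.3 0.24 0 0 0.09 -0.4;-5.1 -1.8 0.24 0 0 0.09 -0.4;-5.2 -1.4 0.24 0 0 0.09 -0.4;-5.3 -0.9 0.24 0 0 0.09 -0.4"
  force: 30

```text
time: 0.72
position: [0.3438, 0.4475, 0.2102]
tool_rot: [-1.046, -2.962, 0.0]
ft_force: [0.4, 0.6, -0.0]
grip_width: 0.709
grip_force: 0.0
```

jog_arm:
  rows: "-5.4 -0.4 0.24 0 0 0.09 -0.4;-5.4 0 0.24 0 0 0.09 -0.4;-5.4 0.5 0.24 0 0 0.09 -0.4;-5.3 1.0 0.24 0 0 0.09 -0.4;-4.7 -1.9 0 0 0 0.09 -0.4"

```text
time: 1.35
position: [0.5089, 0.2482, 0.2]
tool_rot: [1.681, 2.653, -0.002]
ft_force: [0.2, -0.2, 0.9]
grip_width: 0.699
grip_force: 0.0
```

jog_arm:
  rows: "-4.9 -1.4 0 0 0 0.09 -0.4;-5 -1 0 0 0 0.09 -0.4;-5 -0.5 0 0 0 0.09 -0.4;-5 0 0 0 0 0.09 -0.4;-5 0.4 0 0 0 0.09 -0.4"

```text
time: 1.98
position: [0.5488, -0.0004, 0.2007]
tool_rot: [-2.23, -2.213, -0.0]
ft_force: [1.0, 0.2, -0.4]
grip_width: 0.705
grip_force: 0.0
```

Run:
```python
from h import *
st()
plan([(.5245,-.2325,.12,-.58,5)],-.4)
```

```text
t1.98 pos [ 5.488e-01 -4.000e-04  2.007e-01] yaw -0.008 z [-0.  0. -1.] F [ 1.   0.2 -0.4] T [-0.077  0.015  0.006] w 61.3 gf 0.0 q [-0.57  0.12  0.57  1.75 -0.07  1.28  0.01]
-4.65 -0.45 1.61 -0.0 -0.0 0.114 -0.4;-4.67 0.08 1.61 -0.0 -0.0 0.114 -0.4;-4.63 0.62 1.61 -0.0 -0.0 0.114 -0.4;-4.53 1.14 1.61 -0.0 -0.0 0.114 -0.4;-4.37 1.65 1.61 -0.0 -0.0 0.114 -0.4
```

jog_arm:
  rows: "-4.65 -0.45 1.6 0 0 0.114 -0.4;-4.65 0.1 1.6 0 0 0.114 -0.4;-4.6 0.6 1.6 0 0 0.114 -0.4;-4.5 1.1 1.6 0 0 0.114 -0.4;-4.4 1.65 1.6 0 0 0.114 -0.4"

```text
time: 2.6
position: [0.5247, -0.2316, 0.1203]
tool_rot: [-2.762, -1.496, -0.0]
ft_force: [0.5, 0.5, 0.3]
grip_width: 0.694
grip_force: 0.0
```

Run:
```python
from h import *
from bench import imaging
st()
s=imaging.get_image("scene");t=imaging.get_image("top")
c=lambda d,x,y,w,h,k:cv2.resize(d["img"][y:y+h,x:x+w],None,fx=k,fy=k,interpolation=cv2.INTER_CUBIC)
cv2.imwrite("pics/g.png",np.hstack([c(s,205,90,100,110,4),c(t,385,225,100,110,4)]))
plan([(.5245,-.2325,.03,-.58,4)],-.4)
```

```text
t2.60 pos [ 0.5247 -0.2316  0.1203] yaw -0.578 z [ 0.  0. -1.] F [0.5 0.5 0.3] T [-0.055  0.096  0.003] w 60.4 gf 0.0 q [-0.29  0.29  0.77  1.8  -0.22  1.15 -0.03]
0.14 0.01 2.23 -0.0 0.001 -0.001 -0.4;0.14 0.0 2.23 -0.0 0.001 -0.001 -0.4;0.14 0.0 2.23 -0.0 0.001 -0.001 -0.4;0.14 0.0 2.23 -0.0 0.001 -0.001 -0.4;
```

View pics/g.png

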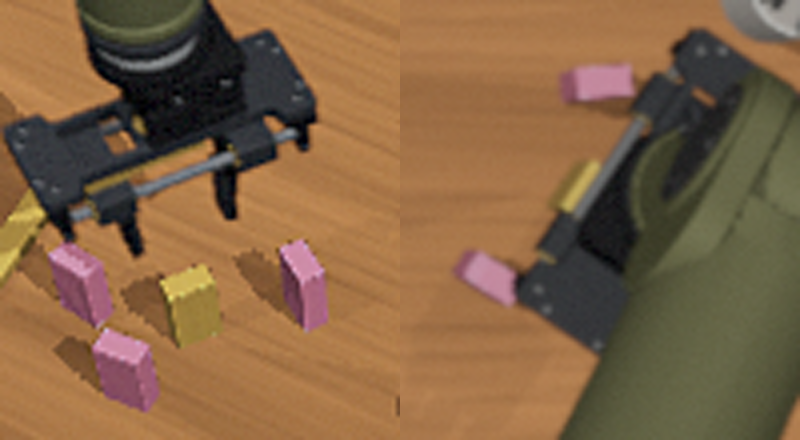

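The scene crop shows the fingers (130,240) and (228,205) straddling the blank (190,305) symmetrically and clear of the pink parts. The descent is safe.

jog_arm:
  rows: "0.1 0 2.25 0 0 0 -0.4;0.1 0 2.25 0 0 0 -0.4;0 0 2.25 0 0 0 -0.4;0 0 2.25 0 0 0 -0.4;0 0 0 0 0 0 0.6"
  force: 30

```text
time: 3.32
position: [0.5247, -0.2276, 0.0292]
tool_rot: [-2.757, -1.5, 0.005]
ft_force: [0.0, -0.0, -0.2]
grip_width: 0.649
grip_force: 0.0
```

jog_arm:
  rows: "0 0 0 0 0 0 0.6;0 0 0 0 0 0 0.6;0 0 0 0 0 0 0.6;0 0 -2 0 0 0 0.6;0 0 -3 0 0 0 0.6"

```text
time: 3.95
position: [0.5251, -0.2286, 0.0813]
tool_rot: [-2.759, -1.499, 0.003]
ft_force: [0.3, -0.3, -3.6]
grip_width: 0.412
grip_force: 30.0
```

Run:
```python
from h import *
st()
```

```text
t3.95 pos [ 0.5251 -0.2286  0.0813] yaw -0.575 z [-0.002  0.001 -1.   ] F [ 0.3 -0.3 -3.6] T [-0.119 -0.02   0.039] w 35.9 gf 30.0 q [-0.27  0.33  0.75  1.83 -0.26  1.08 -0.  ]
```

```bash
cat > cmd.txt <<'E'
-4.7 -2.7 0.24 0 0 0.09 -0.4;-4.9 -2.3 0.24 0 0 0.09 -0.4;-5.1 -1.8 0.24 0 0 0.09 -0.4;-5.2 -1.4 0.24 0 0 0.09 -0.4;-5.3 -0.9 0.24 0 0 0.09 -0.4;
-5.4 -0.4 0.24 0 0 0.09 -0.4;-5.4 0 0.24 0 0 0.09 -0.4;-5.4 0.5 0.24 0 0 0.09 -0.4;-5.3 1.0 0.24 0 0 0.09 -0.4;-4.7 -1.9 0 0 0 0.09 -0.4;
-4.9 -1.4 0 0 0 0.09 -0.4;-5 -1 0 0 0 0.09 -0.4;-5 -0.5 0 0 0 0.09 -0.4;-5 0 0 0 0 0.09 -0.4;-5 0.4 0 0 0 0.09 -0.4;
-4.65 -0.45 1.6 0 0 0.114 -0.4;-4.65 0.1 1.6 0 0 0.114 -0.4;-4.6 0.6 1.6 0 0 0.114 -0.4;-4.5 1.1 1.6 0 0 0.114 -0.4;-4.4 1.65 1.6 0 0 0.114 -0.4;
0.1 0 2.25 0 0 0 -0.4;0.1 0 2.25 0 0 0 -0.4;0 0 2.25 0 0 0 -0.4;0 0 2.25 0 0 0 -0.4;0 0 0 0 0 0 0.6;
0 0 0 0 0 0 0.6;0 0 0 0 0 0 0.6;0 0 0 0 0 0 0.6;0 0 -2 0 0 0 0.6;0 0 -3 0 0 0 0.6
E
python3 - <<'E'
from h import *
p=np.array([.1458,.6335,.2225]);r=R.from_rotvec([-.3539,-3.1215,.003])
for i,l in enumerate(x for x in open("cmd.txt").read().replace("\n","").split(";")):
    v=np.array(l.split(),float);p=p+r.apply(v[:3])/100;r=r*R.from_rotvec(v[3:6])
    if i%5==4:m=r.as_matrix();print(np.round(p,4),np.round(np.arctan2(m[1,1],m[0,1]),3))
st()
E
```

```text
[0.343  0.449  0.2108] 0.895
[0.5075 0.2499 0.2015] 0.445
[0.5491 0.0011 0.202 ] -0.005
[ 0.5253 -0.2308  0.1224] -0.575
[ 0.5264 -0.2293  0.0324] -0.575
[ 0.5264 -0.2292  0.0824] -0.575
t3.95 pos [ 0.5251 -0.2286  0.0813] yaw -0.575 z [-0.002  0.001 -1.   ] F [ 0.3 -0.3 -3.6] T [-0.119 -0.02   0.039] w 35.9 gf 30.0 q [-0.27  0.33  0.75  1.83 -0.26  1.08 -0.  ]
```

Run:
```python
from h import *
plan([(.5251,-.2286,.18,-.575,2),(.5056,.1572,.18,-.051,9),(.5056,.1572,.09,-.051,3),(.5056,.1572,.09,-.051,1)],.6)
```

```text
-0.01 -0.01 -4.93 -0.001 0.0 -0.0 0.6;-0.0 -0.01 -4.93 -0.001 0.0 -0.0 0.6;3.48 -2.51 0.0 -0.0 -0.0 -0.058 0.6;3.62 -2.31 0.0 -0.0 -0.0 -0.058 0.6;3.75 -2.09 0.0 -0.0 -0.0 -0.058 0.6
3.86 -1.87 0.0 -0.0 -0.0 -0.058 0.6;3.97 -1.64 0.0 -0.0 -0.0 -0.058 0.6;4.05 -1.41 0.0 -0.0 -0.0 -0.058 0.6;4.13 -1.17 0.0 -0.0 -0.0 -0.058 0.6;4.19 -0.93 0.0 -0.0 -0.0 -0.058 0.6
4.24 -0.68 0.0 -0.0 -0.0 -0.058 0.6;0.0 -0.0 3.0 0.0 0.0 0.0 0.6;0.0 -0.0 3.0 0.0 0.0 0.0 0.6;0.0 -0.0 3.0 0.0 0.0 0.0 0.6;0.0 0.0 0.0 -0.0 -0.0 -0.0 0.6
```

jog_arm:
  rows: "0 0 -4.9 0 0 0 0.6;0 0 -4.9 0 0 0 0.6;3.5 -2.5 0 0 0 -0.058 0.6;3.6 -2.3 0 0 0 -0.058 0.6;3.75 -2.1 0 0 0 -0.058 0.6"

```text
time: 4.58
position: [0.5193, -0.0995, 0.1799]
tool_rot: [2.619, 1.736, 0.001]
ft_force: [-0.2, 0.4, -3.8]
grip_width: 0.411
grip_force: 30.0
```

jog_arm:
  rows: "3.85 -1.9 0 0 0 -0.058 0.6;3.95 -1.65 0 0 0 -0.058 0.6;4.05 -1.4 0 0 0 -0.058 0.6;4.15 -1.2 0 0 0 -0.058 0.6;4.2 -0.9 0 0 0 -0.058 0.6"

```text
time: 5.2
position: [0.5086, 0.1149, 0.1799]
tool_rot: [2.34, 2.096, 0.001]
ft_force: [0.4, 0.5, -3.5]
grip_width: 0.412
grip_force: 30.0
```

jog_arm:
  rows: "4.25 -0.7 0 0 0 -0.058 0.6;0 0 2 0 0 0 0.6;0 0 2 0 0 0 0.6;0 0 2 0 0 0 0.6;0 0 0 0 0 0 0.6"

```text
time: 5.82
position: [0.5053, 0.1562, 0.1181]
tool_rot: [-2.28, -2.161, 0.005]
ft_force: [-0.7, -0.6, -3.4]
grip_width: 0.413
grip_force: 30.0
```

Run:
```python
from h import *
from bench import imaging
st()
s=imaging.get_image("scene");t=imaging.get_image("top");pickle.dump((s,t),open("pics/a.pkl","wb"))
st()
c=lambda d,x,y,w,h,k:cv2.resize(d["img"][y:y+h,x:x+w],None,fx=k,fy=k,interpolation=cv2.INTER_CUBIC)
cv2.imwrite("pics/p.png",np.hstack([c(s,300,135,110,120,3.6),c(t,240,235,110,120,3.6)]))
```

```text
t5.83 pos [0.5053 0.1562 0.1181] yaw -0.054 z [-0.003 -0.002 -1.   ] F [-0.7 -0.6 -3.4] T [-0.081  0.117  0.01 ] w 35.9 gf 30.0 q [-0.77  0.15  0.46  1.89 -0.07  1.12 -0.34]
t5.92 pos [0.507 0.157 0.12 ] yaw -0.053 z [ 0.001  0.    -1.   ] F [ 0.  -0.1 -3.7] T [-0.067  0.046  0.008] w 35.9 gf 30.0 q [-0.77  0.15  0.46  1.89 -0.07  1.12 -0.34]
```

View pics/p.png

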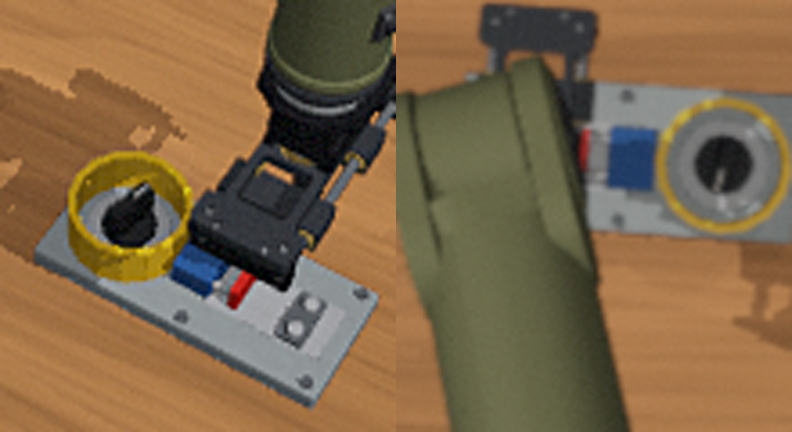

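The body hides the blank in both views. The pad is at (240,288) and the jaw at (300,318), both just below it, so I'll descend slowly and watch the force.

jog_arm:
  rows: "0 0 2 0 0 0 0.6;0 0 1.5 0 0 0 0.6;0 0 1.2 0 0 0 0.6;0 0 0.6 0 0 0 0.6;0 0 0 0 0 0 0.6"

```text
time: 6.55
position: [0.5065, 0.157, 0.0657]
tool_rot: [-2.28, -2.162, 0.001]
ft_force: [-0.6, -0.0, -4.0]
grip_width: 0.411
grip_force: 30.0
```

Run:
```python
from h import *
st()
```

```text
t6.55 pos [0.5065 0.157  0.0657] yaw -0.053 z [-0.001 -0.    -1.   ] F [-0.6 -0.  -4. ] T [-0.113  0.015  0.002] w 35.7 gf 30.0 q [-0.76  0.21  0.45  1.94 -0.11  1.01 -0.31]
```

jog_arm:
  rows: "0 0 0.5 0 0 0 0.6;0 0 0.5 0 0 0 0.6;0 0 0 0 0 0 0.6;0.2 0 0 0 0 0 0.6;0 0 0 0 0 0 0.6"

```text
time: 7.18
position: [0.507, 0.1595, 0.0562]
tool_rot: [2.279, 2.162, 0.001]
ft_force: [0.4, -0.4, -3.6]
grip_width: 0.41
grip_force: 30.0
```

jog_arm:
  rows: "0.15 0 0 0 0 0 0.6;0 0 0 0 0 0 0.6"

```text
time: 7.42
position: [0.5069, 0.1608, 0.056]
tool_rot: [-2.279, -2.162, -0.0]
ft_force: [-0.1, -0.4, -2.6]
grip_width: 0.413
grip_force: 30.0
```

Run:
```python
from h import *
st()
```

```text
t7.42 pos [0.5069 0.1608 0.056 ] yaw -0.053 z [ 0.  0. -1.] F [-0.1 -0.4 -2.6] T [-0.077  0.055  0.016] w 36.0 gf 30.0 q [-0.76  0.23  0.44  1.95 -0.12  0.99 -0.31]
```

jog_arm:
  rows: "0.1 0 0 0 0 0 0.6;0 0 0 0 0 0 0.6"

```text
time: 7.68
position: [0.5069, 0.1617, 0.056]
tool_rot: [-2.279, -2.162, -0.0]
ft_force: [-0.7, 0.4, -3.6]
grip_width: 0.409
grip_force: 30.0
```

jog_arm:
  rows: "0.1 0 0 0 0 0 0.6;0 0 0 0 0 0 0.6"

```text
time: 7.92
position: [0.507, 0.1627, 0.056]
tool_rot: [-2.279, -2.162, -0.0]
ft_force: [1.0, -0.5, -3.7]
grip_width: 0.411
grip_force: 30.0
```

jog_arm:
  rows: "0.1 0 0 0 0 0 0.6;0 0 0 0 0 0 0.6"

```text
time: 8.18
position: [0.507, 0.1637, 0.056]
tool_rot: [-2.279, -2.162, -0.0]
ft_force: [-0.1, -0.1, -3.5]
grip_width: 0.413
grip_force: 30.0
```

jog_arm:
  rows: "0.1 0 0 0 0 0 0.6;0 0 0 0 0 0 0.6"

```text
time: 8.43
position: [0.5071, 0.1647, 0.056]
tool_rot: [-2.279, -2.162, -0.0]
ft_force: [0.1, 0.0, -3.7]
grip_width: 0.413
grip_force: 30.0
```

jog_arm:
  rows: "0.1 0 0 0 0 0 0.6;0 0 0 0 0 0 0.6"

```text
time: 8.68
position: [0.5071, 0.1657, 0.056]
tool_rot: [-2.279, -2.162, -0.0]
ft_force: [-0.0, 0.1, -3.1]
grip_width: 0.409
grip_force: 30.0
```

jog_arm:
  rows: "0.1 0 0 0 0 0 0.6;0 0 0 0 0 0 0.6"

```text
time: 8.93
position: [0.5072, 0.1665, 0.056]
tool_rot: [2.279, 2.162, -0.0]
ft_force: [0.0, 0.3, -3.2]
grip_width: 0.41
grip_force: 30.0
```

jog_arm:
  rows: "0.1 0 0 0 0 0 0.6;0 0 0 0 0 0 0.6"

```text
time: 9.18
position: [0.5072, 0.1668, 0.0559]
tool_rot: [2.28, 2.161, -0.001]
ft_force: [-0.4, -2.6, -2.7]
grip_width: 0.409
grip_force: 30.0
```

jog_arm:
  rows: "0.1 0 0 0 0 0 0.6;0 0 0 0 0 0 0.6"

```text
time: 9.43
position: [0.5072, 0.167, 0.0559]
tool_rot: [2.279, 2.16, -0.003]
ft_force: [-0.9, -5.7, -2.3]
grip_width: 0.41
grip_force: 29.9
```

Run:
```python
from h import *
st()
```

```text
t9.43 pos [0.5072 0.167  0.0559] yaw -0.054 z [-0.001 -0.002 -1.   ] F [-0.9 -5.7 -2.3] T [-1.446  0.164  0.047] w 35.7 gf 29.9 q [-0.76  0.24  0.44  1.94 -0.12  0.99 -0.32]
```

jog_arm:
  rows: "-0.25 0 0 0 0 0 0.6;0 0 0.3 0 0 0 0.6;0 0 0.1 0 0 0 0.6;0 0 0 0 0 0 0.6"

```text
time: 9.93
position: [0.5071, 0.1665, 0.052]
tool_rot: [-2.279, -2.162, -0.0]
ft_force: [-0.6, -0.6, -2.0]
grip_width: 0.408
grip_force: 30.0
```

jog_arm:
  rows: "0 0 0.1 0 0 0 0.6;0 0 0 0 0 0 0.6"

```text
time: 10.18
position: [0.5071, 0.1665, 0.052]
tool_rot: [-2.279, -2.162, -0.001]
ft_force: [-3.2, -1.2, 6.3]
grip_width: 0.413
grip_force: 30.0
```

jog_arm:
  rows: "0 0 0.1 0 0 0 0.6;0 0 0 0 0 0 0.6"

```text
time: 10.42
position: [0.5071, 0.1666, 0.052]
tool_rot: [-2.278, -2.161, -0.001]
ft_force: [-5.5, -2.6, 12.3]
grip_width: 0.409
grip_force: 30.0
```

jog_arm:
  rows: "0 0 -0.2 0 0 0 0.6;0 0 0 0 0 0 0;0 0 0 0 0 0 -0.4;0 0 0 0 0 0 -0.4;0 0 0 0 0 0 -0.4"

```text
time: 11.05
position: [0.5073, 0.1663, 0.052]
tool_rot: [2.279, 2.162, 0.001]
ft_force: [0.0, -0.4, -0.4]
grip_width: 0.685
grip_force: 0.0
```

jog_arm:
  rows: "0 0 -1 0 0 0 -0.4;0 0 -3 0 0 0 -0.4;0 0 -4.5 0 0 0 -0.4;0 0 -4.5 0 0 0 -0.4;0 0 0 0 0 0 0.2"

```text
time: 11.68
position: [0.5099, 0.167, 0.1867]
tool_rot: [2.278, 2.16, 0.013]
ft_force: [0.1, 0.0, -0.1]
grip_width: 0.653
grip_force: 0.0
```

Run:
```python
from h import *
st()
plan([(.50,.0287,.18,1.34-3.1416/2,5),(.499,.0287,.18,1.34,9)],.35)
```

```text
t11.68 pos [0.5099 0.167  0.1867] yaw -0.053 z [ 0.008  0.004 -1.   ] F [ 0.1  0.  -0.1] T [-0.13   0.048 -0.031] w 56.8 gf 0.0 q [-0.79  0.09  0.45  1.81 -0.04  1.24 -0.38]
-2.77 -0.05 0.12 0.001 -0.001 0.035 0.35;-2.77 0.05 0.12 0.001 -0.001 0.035 0.35;-2.77 0.15 0.13 0.001 -0.001 0.035 0.35;-2.76 0.24 0.13 0.001 -0.001 0.035 0.35;-2.75 0.34 0.13 0.001 -0.001 0.035 0.35
-0.0 -0.01 0.0 -0.0 0.0 -0.175 0.35;-0.0 -0.01 0.0 -0.0 0.0 -0.175 0.35;0.0 -0.01 0.0 -0.0 0.0 -0.175 0.35;0.0 -0.01 0.0 -0.0 0.0 -0.175 0.35;0.01 -0.01 0.0 -0.0 0.0 -0.175 0.35
0.01 -0.01 0.0 -0.0 0.0 -0.175 0.35;0.01 -0.01 0.0 -0.0 0.0 -0.175 0.35;0.01 -0.01 0.0 -0.0 0.0 -0.175 0.35;0.01 -0.0 -0.0 -0.0 0.0 -0.175 0.35;
```

Run:
```python
from h import *
st()
plan([(.499,.0287,.15,1.34,9),(.499,.0287,.15,1.34,1)],.3)
```

```text
t11.68 pos [0.5099 0.167  0.1867] yaw -0.053 z [ 0.008  0.004 -1.   ] F [ 0.1  0.  -0.1] T [-0.13   0.048 -0.031] w 56.8 gf 0.0 q [-0.79  0.09  0.45  1.81 -0.04  1.24 -0.38]
-1.54 -0.04 0.4 0.001 0.0 -0.155 0.3;-1.52 -0.28 0.4 0.001 0.0 -0.155 0.3;-1.46 -0.51 0.4 0.001 0.0 -0.155 0.3;-1.36 -0.73 0.4 0.001 0.0 -0.155 0.3;-1.23 -0.93 0.4 0.001 0.0 -0.155 0.3
-1.07 -1.11 0.4 0.001 0.0 -0.155 0.3;-0.89 -1.26 0.4 0.001 0.0 -0.155 0.3;-0.69 -1.38 0.41 0.001 0.0 -0.155 0.3;-0.47 -1.47 0.41 0.001 0.0 -0.155 0.3;0.0 0.0 0.0 -0.0 0.0 0.0 0.3
```

jog_arm:
  rows: "-1.5 0 0.3 0 0 -0.155 0.3;-1.5 -0.3 0.3 0 0 -0.155 0.3;-1.45 -0.5 0.3 0 0 -0.155 0.3;-1.35 -0.7 0.3 0 0 -0.155 0.3;-1.2 -0.9 0.3 0 0 -0.155 0.3"

```text
time: 12.3
position: [0.5009, 0.0898, 0.1662]
tool_rot: [-1.286, -2.865, 0.001]
ft_force: [-0.2, 0.1, 0.2]
grip_width: 0.349
grip_force: 0.0
```

jog_arm:
  rows: "-1.1 -1.1 0.3 0 0 -0.155 0.3;-0.9 -1.25 0.3 0 0 -0.155 0.3;-0.7 -1.4 0.3 0 0 -0.155 0.3;-0.5 -1.5 0.3 0 0 -0.155 0.3;0 0 0 0 0 0 0.3"

```text
time: 12.92
position: [0.4967, 0.0269, 0.1543]
tool_rot: [-0.365, -3.119, 0.001]
ft_force: [-0.2, 0.8, -0.8]
grip_width: 0.349
grip_force: 0.0
```

jog_arm:
  rows: "0 0 0 0 0 0 0.3;0 0 0 0 0 0 0.3"

```text
time: 13.18
position: [0.4974, 0.0291, 0.1549]
tool_rot: [0.359, 3.121, 0.0]
ft_force: [0.4, 0.3, -0.7]
grip_width: 0.347
grip_force: 0.0
```

Run:
```python
from h import *
from bench import imaging
plan([(.499,.0287,.115,1.34,1)],.3)
st()
s=imaging.get_image("scene");t=imaging.get_image("top")
st()
c=lambda d,x,y,w,h,k:cv2.resize(d["img"][y:y+h,x:x+w],None,fx=k,fy=k,interpolation=cv2.INTER_CUBIC)
cv2.imwrite("pics/q.png",np.hstack([c(s,300,135,110,120,3.6),c(t,250,235,110,120,3.6)]))
```

```text
-0.17 -0.0 3.99 0.0 -0.0 0.002 0.3;
t13.18 pos [0.4974 0.0291 0.1549] yaw 1.342 z [ 0.  0. -1.] F [ 0.4  0.3 -0.7] T [0.014 0.01  0.008] w 30.1 gf 0.0 q [-0.61  0.04  0.52  1.93 -0.02  1.18  1.25]
t13.28 pos [0.4974 0.0289 0.155 ] yaw 1.342 z [ 0.  0. -1.] F [ 0.1  0.3 -2. ] T [-0.037  0.028 -0.016] w 30.2 gf 0.0 q [-0.61  0.04  0.52  1.93 -0.02  1.18  1.25]
```

View pics/q.png

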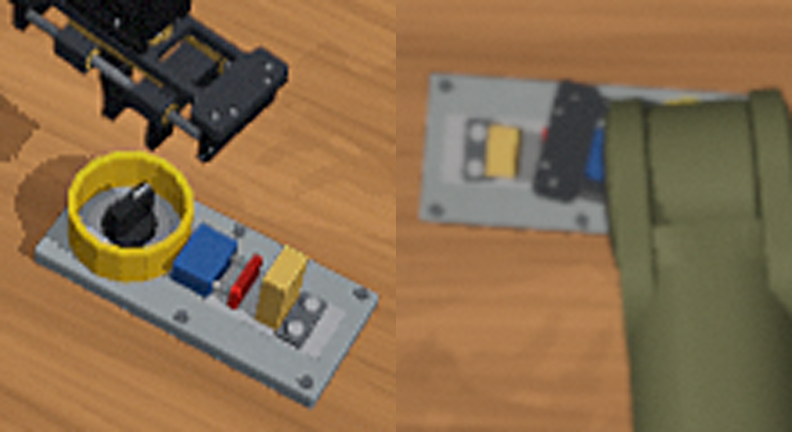

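The blank stands upright against the far jaw at (283,287), with the red pad at (245,280) clear of it. I'll descend onto the knob.

jog_arm:
  rows: "-0.15 0 3 0 0 0 0.3;0 0 3 0 0 0 0.3;0 0 2 0 0 0 0.3;0 0 1 0 0 0 0.3;0 0 0 0 0 0 0.3"

```text
time: 13.9
position: [0.4986, 0.028, 0.0647]
tool_rot: [-0.358, -3.12, 0.001]
ft_force: [0.6, -0.5, 0.4]
grip_width: 0.348
grip_force: 0.0
```

jog_arm:
  rows: "0 0 1 0 0 0 0.3;0 0 1 0 0 0 0.3;0 0 0.6 0 0 0 0.3;0 0 0 0 0 0 0.3"

```text
time: 14.4
position: [0.4984, 0.0278, 0.0384]
tool_rot: [-0.359, -3.12, 0.001]
ft_force: [-0.1, -0.6, 0.1]
grip_width: 0.353
grip_force: 0.0
```

Run:
```python
from h import *
st()
```

```text
t14.40 pos [0.4984 0.0278 0.0384] yaw 1.342 z [-0.001 -0.    -1.   ] F [-0.1 -0.6  0.1] T [ 0.005  0.009 -0.039] w 30.7 gf 0.0 q [-0.58  0.19  0.51  2.04 -0.12  0.94  1.34]
```

jog_arm:
  rows: "0 0 0 0 0 0 0.8;0 0 0 0 0 0 0.8;0 0 0 0 0 0 0.8;0 0 0 0 0 0 0.8"
  force: 10

```text
time: 14.9
position: [0.4995, 0.0295, 0.0393]
tool_rot: [0.358, 3.12, 0.004]
ft_force: [2.0, 5.6, -1.1]
grip_width: 0.171
grip_force: 10.0
```

Run:
```python
from h import *
st()
```

```text
t14.90 pos [0.4995 0.0295 0.0393] yaw 1.343 z [ 0.002  0.002 -1.   ] F [ 2.   5.6 -1.1] T [ 1.096 -0.394 -0.139] w 14.9 gf 10.0 q [-0.58  0.19  0.51  2.03 -0.12  0.94  1.34]
```

jog_arm:
  rows: "0 0.15 0 0 0 0 0.8;0 0 0 0 0 0 0.8"

```text
time: 15.15
position: [0.4995, 0.0296, 0.0393]
tool_rot: [0.359, 3.12, 0.001]
ft_force: [1.2, 2.3, 1.7]
grip_width: 0.168
grip_force: 10.0
```

jog_arm:
  rows: "0 0 0 0 0 0 0.8;0 0 0 0 0 0 0.8;0 0 0 0 0 0 0.8"
  force: 55

```text
time: 15.52
position: [0.4996, 0.0296, 0.0393]
tool_rot: [0.358, 3.12, 0.001]
ft_force: [0.2, 5.1, 3.8]
grip_width: 0.156
grip_force: 55.0
```

Run:
```python
from h import *
st()
```

```text
t15.53 pos [0.4996 0.0296 0.0393] yaw 1.342 z [ 0.001  0.001 -1.   ] F [0.2 5.1 3.8] T [ 0.872 -0.13  -0.226] w 13.6 gf 55.0 q [-0.58  0.19  0.51  2.03 -0.12  0.94  1.33]
```

jog_arm:
  rows: "0 0.1 0 0 0 0.1 0.8;0 0 0 0 0 0.1 0.8;0 0 0 0 0 0.1 0.8;0 0 0 0 0 0.1 0.8;0 0 0 0 0 0 0.8"

```text
time: 16.15
position: [0.4994, 0.0296, 0.0393]
tool_rot: [0.971, 2.988, -0.001]
ft_force: [0.4, 2.1, 4.9]
grip_width: 0.161
grip_force: 55.0
```

Run:
```python
from h import *
st()
```

```text
t16.15 pos [0.4994 0.0296 0.0393] yaw 0.942 z [-0.    -0.001 -1.   ] F [0.4 2.1 4.9] T [ 0.335  0.071 -0.082] w 14.0 gf 55.0 q [-0.63  0.2   0.56  2.03 -0.13  0.94  0.94]
```

jog_arm:
  rows: "0 0 0 0 0 0.05 0.8;0 0 0 0 0 0.05 0.8;0 0 0 0 0 0.05 0.8"

```text
time: 16.52
position: [0.4994, 0.0296, 0.0393]
tool_rot: [1.192, 2.906, -0.002]
ft_force: [-0.9, 1.3, 4.7]
grip_width: 0.156
grip_force: 55.0
```

```bash
cat > look.py <<'E'
from h import *
from bench import imaging,ctrl
import sys
st();print("jt7",ctrl.get_state()["joint_torque"][6])
s=imaging.get_image("scene");st();print("jt7",ctrl.get_state()["joint_torque"][6])
pickle.dump(s,open("pics/l%s.pkl"%sys.argv[1],"wb"))
h=cv2.cvtColor(s["img"],cv2.COLOR_BGR2HSV)[195:240,345:400]
for n,m in(("red",cv2.inRange(h,(0,120,60),(8,255,255))),("red2",cv2.inRange(h,(174,120,60),(180,255,255))),("brass",cv2.inRange(h,(18,90,90),(32,255,255)))):
    p=cv2.findNonZero(m)
    if p is not None:print(n,len(p),p[:,0].mean(0)+[345,195],p[:,0].min(0)+[345,195],p[:,0].max(0)+[345,195])
E
python3 look.py 1
python3 - <<'E'
from h import *
s=pickle.load(open("pics/l1.pkl","rb"))
c=lambda d,x,y,w,h,k:cv2.resize(d["img"][y:y+h,x:x+w],None,fx=k,fy=k,interpolation=cv2.INTER_CUBIC)
cv2.imwrite("pics/l1.png",c(s,310,160,100,75,8))
E
```

```text
t16.52 pos [0.4994 0.0296 0.0393] yaw 0.792 z [-0.    -0.001 -1.   ] F [-0.9  1.3  4.7] T [0.287 0.089 0.255] w 13.6 gf 55.0 q [-0.64  0.2   0.58  2.04 -0.13  0.94  0.8 ]
jt7 0.11835296172648668
t16.57 pos [0.4994 0.0296 0.0393] yaw 0.790 z [-0.    -0.001 -1.   ] F [-0.3  2.9  5.7] T [0.306 0.081 0.239] w 13.7 gf 55.0 q [-0.64  0.2   0.58  2.04 -0.13  0.94  0.8 ]
jt7 -0.29879607260227203
red 53 [369.         213.39622642] [365 206] [373 220]
red2 7 [368.85714286 215.57142857] [365 210] [372 221]
brass 219 [375.65296804 213.90410959] [345 203] [385 226]
```

View pics/l1.png

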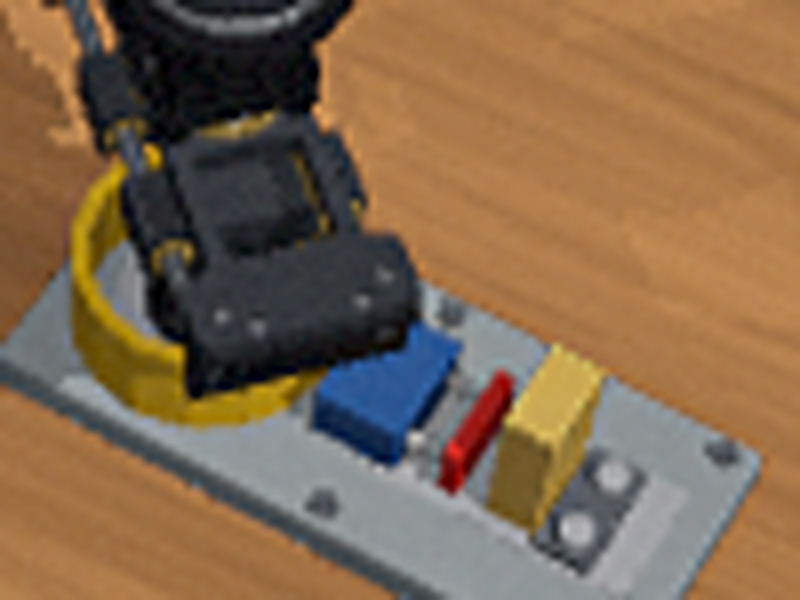

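The pad (480,430) is advancing toward the blank (545,440), with a gap still visible. Motion torque is about 0.25 N m.

Run:
```python
from h import *
np.set_printoptions(precision=4,suppress=True)
s=pickle.load(open("pics/l1.pkl","rb"));f=lambda x,y:(310-.44+x/8,160-.44+y/8)
u=np.array([.051,.9987]);k=np.array([.499,.0287])
for n,p,z in(("blank near bottom pad side",(492,508),.02),("blank near bottom jaw side",(534,528),.02),("blank near top pad side",(506,418),.08),("blank near top jaw",(545,435),.08),("pad near bottom front",(456,490),.02),("pad near top front",(464,457),.045),("pad far top front",(514,380),.045)):
    w=plane(s,f(*p),z)[:2];print(n,w,"clamp y",(w-k)@u*1000-75)
```

```text
blank near bottom pad side [0.5216 0.1522] clamp y 49.45434044962775
blank near bottom jaw side [0.5217 0.1683] clamp y 65.52950398267328
blank near top pad side [0.5233 0.1508] clamp y 48.15566088600069
blank near top jaw [0.5229 0.1649] clamp y 62.22290412895714
pad near bottom front [0.5212 0.1381] clamp y 35.43214864663719
pad near top front [0.5228 0.1391] clamp y 36.47356144147001
pad far top front [0.4864 0.1404] clamp y 35.922633974241535
```

jog_arm:
  rows: "0 0 0 0 0 0.05 0.8;0 0 0 0 0 0.05 0.8;0 0 0 0 0 0.05 0.8;0 0 0 0 0 0.05 0.8"

```text
time: 17.08
position: [0.4994, 0.0296, 0.0393]
tool_rot: [1.477, 2.773, -0.002]
ft_force: [-1.1, 0.7, 5.6]
grip_width: 0.156
grip_force: 55.0
```

```bash
python3 -c "
from h import *
st()"
```

```text
t17.07 pos [0.4994 0.0296 0.0393] yaw 0.592 z [-0.    -0.001 -1.   ] F [-1.1  0.7  5.6] T [0.283 0.123 0.284] w 13.6 gf 55.0 q [-0.67  0.2   0.61  2.04 -0.14  0.94  0.6 ]
```

jog_arm:
  rows: "0 0 0 0 0 0.05 0.8;0 0 0 0 0 0.05 0.8;0 0 0 0 0 0.05 0.8;0 0 0 0 0 0.05 0.8;0 0 0 0 0 0.05 0.8"

```text
time: 17.7
position: [0.4993, 0.0296, 0.0393]
tool_rot: [1.811, 2.567, -0.002]
ft_force: [-0.1, 1.2, 5.7]
grip_width: 0.154
grip_force: 55.0
```

```bash
cat > tq.py <<'E'
from h import *
from bench import ctrl,imaging
st()
T=[]
for _ in range(4):
    imaging.get_image("scene");T.append(ctrl.get_state()["torque"][2])
print("rest Tz",np.round(T,3))
E
python3 tq.py
```

```text
t17.70 pos [0.4993 0.0296 0.0393] yaw 0.342 z [-0.    -0.001 -1.   ] F [-0.1  1.2  5.7] T [0.264 0.144 0.26 ] w 13.4 gf 55.0 q [-0.7   0.21  0.64  2.04 -0.15  0.94  0.36]
rest Tz [0.195 0.162 0.165 0.117]
```

jog_arm:
  rows: "0 0 0 0 0 0.05 0.8;0 0 0 0 0 0.05 0.8;0 0 0 0 0 0.05 0.8;0 0 0 0 0 0.05 0.8;0 0 0 0 0 0.05 0.8"

```text
time: 18.52
position: [0.4993, 0.0295, 0.0393]
tool_rot: [2.117, 2.321, -0.002]
ft_force: [0.2, 1.6, 6.5]
grip_width: 0.156
grip_force: 55.0
```

```bash
python3 tq.py
```

```text
t18.52 pos [0.4993 0.0295 0.0393] yaw 0.092 z [-0.    -0.001 -1.   ] F [0.2 1.6 6.5] T [0.254 0.209 0.298] w 13.6 gf 55.0 q [-0.73  0.21  0.67  2.04 -0.16  0.95  0.12]
rest Tz [0.223 0.126 0.128 0.111]
```

jog_arm:
  rows: "0 0 0 0 0 0.05 0.8;0 0 0 0 0 0.05 0.8"

```text
time: 18.98
position: [0.4993, 0.0295, 0.0393]
tool_rot: [2.23, 2.212, -0.002]
ft_force: [0.2, 0.3, 5.8]
grip_width: 0.156
grip_force: 55.0
```

```bash
python3 -c "
from h import *
st()"
```

```text
t18.98 pos [0.4993 0.0295 0.0393] yaw -0.008 z [-0.    -0.001 -1.   ] F [0.2 0.3 5.8] T [0.292 0.221 0.287] w 13.6 gf 55.0 q [-0.74  0.21  0.69  2.04 -0.16  0.95  0.02]
```

jog_arm:
  rows: "0 0 0 0 0 0.05 0.8;0 0 0 0 0 0.05 0.8"

```text
time: 19.23
position: [0.4993, 0.0295, 0.0393]
tool_rot: [2.338, 2.098, -0.002]
ft_force: [-0.5, 0.7, 4.7]
grip_width: 0.158
grip_force: 55.0
```

```bash
python3 look.py 2;python3 - <<'E'
from h import *
s=pickle.load(open("pics/l2.pkl","rb"))
cv2.imwrite("pics/l2.png",cv2.resize(s["img"][195:235,350:400],None,fx=14,fy=14,interpolation=cv2.INTER_CUBIC))
E
```

```text
t19.23 pos [0.4993 0.0295 0.0393] yaw -0.108 z [-0.    -0.001 -1.   ] F [-0.5  0.7  4.7] T [0.256 0.237 0.312] w 13.7 gf 55.0 q [-0.75  0.21  0.7   2.04 -0.17  0.95 -0.07]
jt7 0.11409012833610177
t19.27 pos [0.4993 0.0295 0.0393] yaw -0.110 z [-0.001 -0.001 -1.   ] F [0.1 1.5 5.3] T [0.234 0.258 0.237] w 13.6 gf 55.0 q [-0.75  0.21  0.7   2.04 -0.17  0.95 -0.07]
jt7 -0.2986426558345556
red 26 [369.92307692 217.19230769] [368 208] [375 222]
red2 7 [371.14285714 215.28571429] [369 209] [374 220]
brass 283 [369.49823322 210.89045936] [345 195] [385 226]
```

View pics/l2.png

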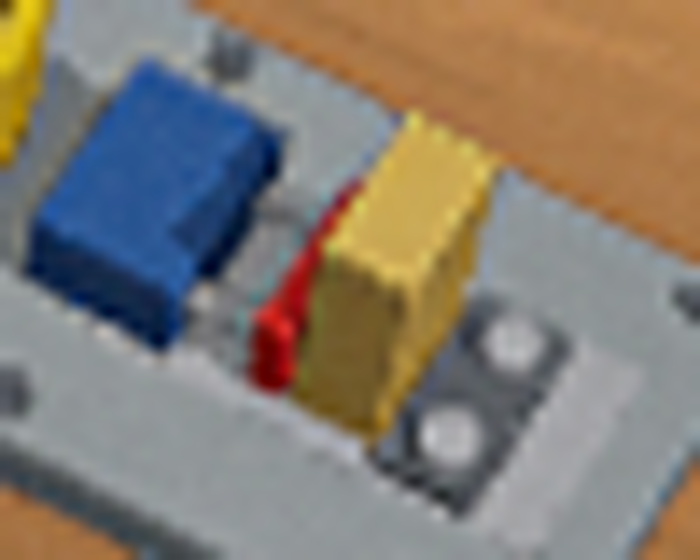

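The pad's near foot (280,388) is about 1 px (3 mm) short of the blank's foot (296,395), so contact should be close.

jog_arm:
  rows: "0 0 0 0 0 0.05 0.8;0 0 0 0 0 0.05 0.8"

```text
time: 19.52
position: [0.4993, 0.0296, 0.0393]
tool_rot: [2.44, 1.978, -0.002]
ft_force: [-0.3, 2.3, 5.8]
grip_width: 0.159
grip_force: 55.0
```

```bash
cat > t.py <<'E'
from h import *
from bench import ctrl,imaging
st()
s=imaging.get_image("scene");print("rest",np.round(ctrl.get_state()["torque"][2],3))
b=s["img"][195:235,350:400];pickle.dump(s,open("pics/last.pkl","wb"))
h=cv2.cvtColor(b,cv2.COLOR_BGR2HSV);p=cv2.findNonZero(cv2.inRange(h,(18,90,90),(32,255,255))&np.where(np.arange(50)>20,255,0).astype(np.uint8)[None].repeat(40,0))[:,0]
print("brass",len(p),p.mean(0))
E
python3 t.py
```

```text
t19.52 pos [0.4993 0.0296 0.0393] yaw -0.208 z [-0.    -0.001 -1.   ] F [-0.3  2.3  5.8] T [0.32  0.263 0.232] w 13.8 gf 55.0 q [-0.76  0.22  0.71  2.04 -0.17  0.95 -0.17]
rest 0.195
brass 203 [27.71428571 19.31527094]
```

jog_arm:
  rows: "0 0 0 0 0 0.05 0.8;0 0 0 0 0 0.05 0.8"

```text
time: 19.82
position: [0.4993, 0.0296, 0.0393]
tool_rot: [2.535, 1.854, -0.002]
ft_force: [-0.4, 1.1, 6.1]
grip_width: 0.153
grip_force: 55.0
```

```bash
python3 t.py
```

```text
t19.82 pos [0.4993 0.0296 0.0393] yaw -0.308 z [-0.001 -0.001 -1.   ] F [-0.4  1.1  6.1] T [0.243 0.24  0.334] w 13.3 gf 55.0 q [-0.78  0.22  0.73  2.04 -0.18  0.95 -0.26]
rest 0.288
brass 200 [27.755 19.33 ]
```

jog_arm:
  rows: "0 0 0 0 0 0.03 0.8"

```text
time: 20.0
position: [0.4992, 0.0296, 0.0393]
tool_rot: [2.562, 1.817, -0.002]
ft_force: [-1.8, 1.8, 4.9]
grip_width: 0.159
grip_force: 55.0
```

```bash
python3 t.py
```

```text
t20.00 pos [0.4992 0.0296 0.0393] yaw -0.337 z [-0.001 -0.001 -1.   ] F [-1.8  1.8  4.9] T [0.278 0.319 0.373] w 13.8 gf 55.0 q [-0.78  0.22  0.73  2.04 -0.18  0.95 -0.29]
rest 0.302
brass 200 [27.745 19.325]
```

jog_arm:
  rows: "0 0 0 0 0 0.03 0.8"

```text
time: 20.18
position: [0.4993, 0.0295, 0.0393]
tool_rot: [2.589, 1.779, -0.002]
ft_force: [-0.5, 1.7, 5.9]
grip_width: 0.155
grip_force: 55.0
```

```bash
python3 t.py
```

```text
t20.18 pos [0.4993 0.0295 0.0393] yaw -0.367 z [-0.001 -0.001 -1.   ] F [-0.5  1.7  5.9] T [0.324 0.268 0.349] w 13.5 gf 55.0 q [-0.78  0.22  0.74  2.04 -0.18  0.95 -0.32]
rest 0.378
brass 200 [27.785 19.315]
```

jog_arm:
  rows: "0 0 0 0 0 0.03 0.8"

```text
time: 20.35
position: [0.4992, 0.0295, 0.0393]
tool_rot: [2.615, 1.74, -0.002]
ft_force: [-0.9, 2.3, 6.3]
grip_width: 0.16
grip_force: 55.0
```

```bash
python3 t.py
```

```text
t20.35 pos [0.4992 0.0295 0.0393] yaw -0.397 z [-0.001 -0.001 -1.   ] F [-0.9  2.3  6.3] T [0.292 0.239 0.357] w 13.9 gf 55.0 q [-0.79  0.22  0.74  2.04 -0.18  0.95 -0.35]
rest 0.341
brass 199 [27.72361809 19.37688442]
```

jog_arm:
  rows: "0 0 0 0 0 0.02 0.8"

```text
time: 20.52
position: [0.4992, 0.0296, 0.0393]
tool_rot: [2.632, 1.714, -0.002]
ft_force: [-0.3, 1.3, 5.9]
grip_width: 0.156
grip_force: 55.0
```

```bash
python3 t.py
```

```text
t20.52 pos [0.4992 0.0296 0.0393] yaw -0.417 z [-0.001 -0.001 -1.   ] F [-0.3  1.3  5.9] T [0.256 0.275 0.364] w 13.6 gf 55.0 q [-0.79  0.22  0.75  2.04 -0.18  0.95 -0.37]
rest 0.332
brass 201 [27.74129353 19.36318408]
```

jog_arm:
  rows: "0 0 0 0 0 0.02 0.8"

```text
time: 20.7
position: [0.4992, 0.0295, 0.0393]
tool_rot: [2.649, 1.687, -0.002]
ft_force: [-0.5, 2.3, 5.4]
grip_width: 0.155
grip_force: 55.0
```

```bash
python3 t.py
```

```text
t20.70 pos [0.4992 0.0295 0.0393] yaw -0.437 z [-0.001 -0.001 -1.   ] F [-0.5  2.3  5.4] T [0.265 0.294 0.369] w 13.5 gf 55.0 q [-0.79  0.22  0.75  2.04 -0.18  0.95 -0.39]
rest 0.341
brass 201 [27.7761194  19.27860697]
```

jog_arm:
  rows: "0 0 0 0 0 0.02 0.8"

```text
time: 20.88
position: [0.4992, 0.0295, 0.0393]
tool_rot: [2.666, 1.661, -0.002]
ft_force: [-0.8, 1.8, 5.3]
grip_width: 0.152
grip_force: 55.0
```

```bash
python3 t.py
```

```text
t20.88 pos [0.4992 0.0295 0.0393] yaw -0.457 z [-0.001 -0.001 -1.   ] F [-0.8  1.8  5.3] T [0.274 0.281 0.382] w 13.2 gf 55.0 q [-0.8   0.22  0.75  2.04 -0.18  0.95 -0.41]
rest 0.393
brass 202 [27.77722772 19.32673267]
```

jog_arm:
  rows: "0 0 0 0 0 0.02 0.8"

```text
time: 21.05
position: [0.4992, 0.0296, 0.0393]
tool_rot: [2.683, 1.634, -0.002]
ft_force: [-0.7, 2.0, 7.3]
grip_width: 0.156
grip_force: 55.0
```

```bash
python3 t.py
```

```text
t21.05 pos [0.4992 0.0296 0.0393] yaw -0.477 z [-0.001 -0.001 -1.   ] F [-0.7  2.   7.3] T [0.266 0.247 0.406] w 13.6 gf 55.0 q [-0.8   0.22  0.75  2.04 -0.19  0.95 -0.42]
rest 0.398
brass 200 [27.795 19.305]
```

jog_arm:
  rows: "0 0 0 0 0 0.02 0.8"

```text
time: 21.22
position: [0.4992, 0.0296, 0.0393]
tool_rot: [2.699, 1.607, -0.002]
ft_force: [-1.3, 2.3, 5.3]
grip_width: 0.154
grip_force: 55.0
```

```bash
python3 t.py
```

```text
t21.23 pos [0.4992 0.0296 0.0393] yaw -0.497 z [-0.001 -0.001 -1.   ] F [-1.3  2.3  5.3] T [0.288 0.318 0.426] w 13.4 gf 55.0 q [-0.8   0.22  0.76  2.04 -0.19  0.95 -0.44]
rest 0.388
brass 200 [27.765 19.415]
```

jog_arm:
  rows: "0 0 0 0 0 0.015 0.8"

```text
time: 21.4
position: [0.4992, 0.0295, 0.0393]
tool_rot: [2.711, 1.587, -0.002]
ft_force: [-0.6, 1.4, 5.8]
grip_width: 0.152
grip_force: 55.0
```

```bash
python3 t.py
```

```text
t21.40 pos [0.4992 0.0295 0.0393] yaw -0.511 z [-0.001 -0.001 -1.   ] F [-0.6  1.4  5.8] T [0.296 0.255 0.403] w 13.2 gf 55.0 q [-0.8   0.22  0.76  2.04 -0.19  0.95 -0.46]
rest 0.344
brass 201 [27.78606965 19.36318408]
```

jog_arm:
  rows: "0 0 0 0 0 0 0.3;0 0 0 0 0 0 0.3;0 0 0 0 0 0 0.3;0 0 0 0 0 0 0.3"

```text
time: 21.95
position: [0.4992, 0.03, 0.0388]
tool_rot: [2.712, 1.585, -0.001]
ft_force: [0.3, 0.3, -0.4]
grip_width: 0.343
grip_force: 0.0
```

jog_arm:
  rows: "0 0 -1 0 0 0 0.3;0 0 -2 0 0 0 0.3;0 0 -4 0 0 0 0.3;0 0 -5 0 0 0 0.3;0 0 -3 0 0 0 0.3"

```text
time: 22.58
position: [0.5005, 0.03, 0.1922]
tool_rot: [2.712, 1.584, 0.006]
ft_force: [-0.4, 0.7, -0.8]
grip_width: 0.348
grip_force: 0.0
```

jog_arm:
  rows: "-4 -3 0 0 0 0 0.3;-5 -4 0 0 0 0 0.3;-5 -4 0 0 0 0 0.3;0 0 0 0 0 0 0.3"

```text
time: 23.08
position: [0.3844, -0.0237, 0.1952]
tool_rot: [2.715, 1.576, 0.019]
ft_force: [0.1, 0.3, -0.2]
grip_width: 0.351
grip_force: 0.0
```

Run:
```python
from h import *
from bench import imaging
st()
s=imaging.get_image("scene");t=imaging.get_image("top");pickle.dump((s,t),open("pics/f.pkl","wb"))
c=lambda d,x,y,w,h,k:cv2.resize(d["img"][y:y+h,x:x+w],None,fx=k,fy=k,interpolation=cv2.INTER_CUBIC)
cv2.imwrite("pics/f.png",np.hstack([c(s,310,165,95,80,4.2),c(t,250,245,95,80,4.2)]))
```

```text
t23.07 pos [ 0.3844 -0.0237  0.1952] yaw -0.519 z [ 0.011  0.004 -1.   ] F [ 0.1  0.3 -0.2] T [-0.085  0.035 -0.032] w 30.6 gf 0.0 q [-0.53 -0.3   0.44  2.11  0.13  1.3  -0.66]
```

View pics/f.png

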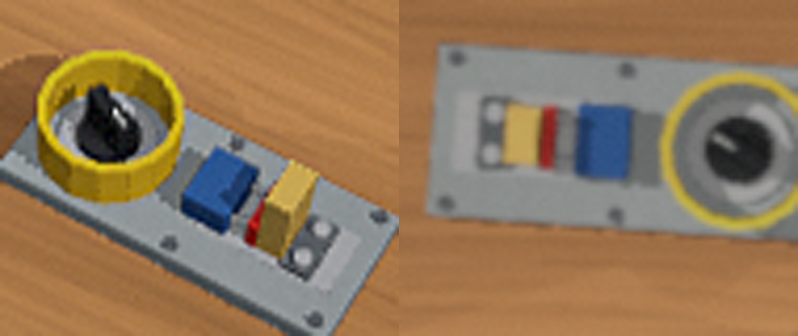

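The blank stands upright, held between the red pad (548,138) and the far jaw (492,135), and the knob has turned. Joint 2 is near its limit, so I'll step back inside the range before handing in.

jog_arm:
  rows: "2.5 2 0 0 0 0 0.3;2 1.5 0 0 0 0 0.3;0 0 0 0 0 0 0.3;0 0 0 0 0 0 0.3"

```text
time: 23.68
position: [0.4369, 0.0023, 0.1956]
tool_rot: [2.709, 1.59, 0.018]
ft_force: [0.3, -0.5, -0.9]
grip_width: 0.349
grip_force: 0.0
```

Run:
```python
from h import *
from bench import ticket
st(); print(ticket.close_job())
```

```text
t23.68 pos [0.4369 0.0023 0.1956] yaw -0.509 z [ 0.01   0.005 -1.   ] F [ 0.3 -0.5 -0.9] T [-0.143  0.143 -0.01 ] w 30.4 gf 0.0 q [-0.57 -0.16  0.47  2.01  0.07  1.27 -0.64]
the job is handed in; nothing more can be done
None
```

The blank is upright in the clamp, held at about 14 N as judged from the knob torque; the job was handed in at 23.7 s with the arm clear of everything, though on the retreat joint 2 came right to its -0.3 rad limit before I moved it back.

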